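# Level the stockroom shelf with its foot knob

### The job

Level the blue shelf before it is loaded: lay the spirit level flat on it, lengthwise, and let go of it. Then grip the orange foot knob, push it about half-way down against its spring, and only then turn it until the bubble rests between the two black lines. Finish still gripping the knob and pushing it down, not touching the level, and without knocking the stock around it.

Things in the scene. Friction and masses are not known exactly. Their poses are not given: they have to be found in the camera images.
- level_mid (a point): spirit level, aluminium bar with black ends, 180 long, 26 wide, 48 high, 0.3 kg; this point is its centre, half-way up (24 above its underside). x along its length (either end may point either way), z up. A green vial window with two black lines across it is in the middle of its top. Picked across its 26 width.
- bubble (a joint): the white bubble (20 long) in the level's vial: offset in m from the vial's middle along the level's own +x; 0 = centred; it is between the black lines (at +-15.5 mm) within +-5.5 mm. It drifts (about 2 s to settle) towards the higher end, 1.5 mm per milliradian of slope, and reads true only when the level lies still.
- deck_mid (a point): centre of the top face of the blue shelf deck, 150 (x) by 370 (y), 112 above the table when level; z up. Its own +y points to the end with the levelling foot (y = +150), which stands on a packer plate and lifts or lowers that end; the other end (y = -150) is hinged on fixed legs. Starts empty, 6 to 13 milliradians off level, either end high.
- knob_grip (a point): centre of the orange round upright knob of the levelling foot, 40 in diameter, 36 high; this point is on its axis, half-way up, 150 from deck_mid along the deck's +y and 50 above the deck's top face when not pressed. Its grooved side is gripped from above; the metal collar below it ends 14 under its underside.
- foot_press (a joint): how far the knob is pushed down against its spring, in m: 0 = up, 0.012 = bottomed; about 3 N starts it, 0.6 N more per mm (some 7 N half-way). It springs back when let go. If turning raises or lowers the shelf end while the hand keeps its height, the push grows or shrinks by as much, so the hand must follow.
- tape_roll: bystander, leave alone: roll of parcel tape lying flat, a brown ring, 90 outside, 48 high; origin at the centre of its underside, z up.
- water_a: bystander, leave alone: green water bottle, 64 across, 200 high; origin at the centre of its underside, z up.
- water_b: bystander, leave alone: second green water bottle, the same; origin at the centre of its underside, z up.
- cups: bystander, leave alone: upright stack of black portion cups, 90 across, 115 high; origin at the centre of its underside, z up.
- pan: bystander, leave alone: open foil pan, 160 x 120 x 50; origin at the centre of its underside, z up.
- box_small: bystander, leave alone: small cardboard carton, 100 x 130 x 90; origin at the centre of its underside, z up.
- level: the whole spirit level; origin at the centre of its underside, axes as level_mid.
- knob: the same knob; origin on its axis at its underside, 18 below knob_grip when not pressed. Turning it clockwise seen from above extends the foot and raises this end of the shelf, knob and all, 3 mm per radian (10 milliradians of slope, 15 mm of bubble travel, per radian); anticlockwise lowers it. It needs about 0.6 to 1.3 rad and stays where it is turned to.
Mind the look-alikes: they are no part of the job. Several things look just like the level: the one meant starts farthest to the robot's left.

How it is judged:
By the outcome, as a careful person would: the job done as asked, in the order asked, and still so for the second after the job is handed in, while the arm keeps its last pose, push and grip.
It also fails if it takes over 58 s, if anything falls off the work surface, if the arm or the gripper's body presses on something with over 40 N, if the wrist force passes 120 N, or if a joint passes its speed limit or range.

### The arm

A 6-joint arm with a two-finger parallel gripper is mounted at the origin on the work surface. World frame = base frame: x ahead of the robot, y to its left, z up, the work surface at z = 0. Lengths are in m, angles in rad, forces in N, time in s.
With the tool pointing down it reaches from about 0.35 to 0.85 m from the base axis. Payload 8.1 kg.
Tool frame: the origin (TCP) lies on the centre line of the jaws, within the pads' length; the fingertips stand robot.tip_extent ahead of it and the grasp point (between the pads) lies 11 mm behind it (robot.tip_extent is the distance from the TCP to the fingertips, in m); y points along the fingers, z is the direction in which the jaws open and shut, and the axes are right-handed (so a half turn about y gives the same grasp; the last joint's range is limited). The gripper opens to 93 mm and grips with 3 to 60 N. Pads are 15 mm wide; open, the fingers measure 128 mm over their backs; the gripper's body (75 mm by 188 mm) begins 65 mm behind the grasp point.
Start: joints at [-1.202, 0.13, 1.488, -0, 1.523, -0.085], TCP at [0.263, -0.539, 0.227] pointing down, gripper open.
Joint ranges: [-2.96, 2.96], [-0.89, 2.26], [0.02, 2.5], [-1.34, 4.48], [0, 2.73], [-2.66, 2.66]. Speed limits (rad/s): [2.39, 2.39, 2.79, 3.14, 3.14, 3.14].

### API

Orientations are given as a rotation vector (axis times angle).
In Python, from plant import monitor, optics, robot gives the robot as it stands.
- The arm moves only by the shell command python3 -m inch 'ROWS' [OPENING] [FORCE]. ROWS is JSON, a list that holds one entry, the list of rows, each a list of 6 numbers: the shift along the tool's x, y, z in mm, then the turn, a rotation vector about the tool's x, y, z in rad. A call has 1 to 8 rows; each row shifts and turns the commanded pose from where the row before left it, along the tool's axes as they then stand; what a row does not reach is not made up. A row lasts 1/8 s, in which the tool goes at most 62.5 mm and 10.7 degrees, less where a joint would pass 70% of its speed; a pose out of reach is approached as far as the arm can. A call is refused whole if a number of a shift passes 62.5 or a number of a turn 0.188, either way. A call with a gripper value outside its range is refused whole. OPENING is the finger opening in mm, from 0 to 93, set as the call begins (- or left out, the last holds). The fingers move at their own pace and stop on an object; FORCE is the grip in N (left out, the last holds). Time passes only in rows, so rows that do not move let the fingers close. It gives the time, the measured TCP pose, the force and the opening at its end, in the units of the state.
- monitor.read_state(): the state, without advancing time (a new reading comes with each control period).
- optics.read_camera(name): name is "scene" or "top"; returns a dict with "image" (420x560x3 uint8, blue, green, red), "fx", "fy", "cx", "cy" (pixels), "rvec" (rotation vector, rad) and "tvec" (3), from world to camera coordinates, as OpenCV has them. Camera axes: x right, y down, z forward; pixel columns grow to the right and rows downward; lengths in m; the calibration is good to about 2 mm. A picture is of the moment at which its call begins. There is no depth.
- robot.close_job(): hands the job in, once; it reports no verdict.
The state is a dict: "t": time; "q": joint angles; "dq": joint speeds; "joint_torque": joint torques, N m; "tool_pos": TCP position; "orientation": TCP orientation; "force": force on the tool from outside, world axes, zero at the start; "wrist_torque": the same for the moment, N m; "opening": finger opening in m.
Only numpy, scipy, OpenCV 4.12 (cv2) and the standard library are available. Lean on these libraries where they do the work, as an engineer would, in place of code of your own. Each camera call takes 0.05 s, during which the arm holds its last target.

## Working session

There is one attempt and no reset: what is moved stays moved. The work goes in short steps, Python scripts to look and compute and a shell command to move; the robot and the scene stay as the last step left them, time stands still between calls to the robot, and variables do not carry over. Pictures are saved under pics/ and viewed, and the job is handed in when it is done.

```bash
ls; mkdir -p pics
python3 - <<'E'
from plant import monitor, optics, robot
import cv2
s=monitor.read_state(); print(s)
print(robot.tip_extent)
for n in("scene","top"):
    c=optics.read_camera(n); cv2.imwrite(f"pics/{n}0.png",c["image"]); print(n,{k:v for k,v in c.items() if k!="image"})
E
```

```text
pics
{'t': 0.0, 'q': array([-1.20243098e+00,  1.31203299e-01,  1.48928392e+00, -2.80845883e-05,
        1.52299938e+00, -8.53943019e-02]), 'dq': array([-1.38119358e-03, -2.10531473e-04,  6.56458846e-04, -1.71343111e-05,
        5.66647705e-04,  1.29919147e-03]), 'joint_torque': array([-2.16374312e-03, -5.59837747e+01, -4.91763496e+01,  7.65139866e-02,
        3.55193589e-02, -1.40059910e-04]), 'tool_pos': array([ 0.26281848, -0.53874797,  0.22555973]), 'orientation': array([-0.45498776,  1.97147927, -1.96769712]), 'force': array([-0.17539808,  0.16226646, -0.19306539]), 'wrist_torque': array([0.02418441, 0.00554874, 0.03257957]), 'opening': 0.09288592599213394}
0.008
scene {'fx': 407.37285267801985, 'fy': 407.37285267801985, 'cx': 273.45685908214074, 'cy': 202.27072439083858, 'rvec': array([ 1.36938993,  2.31388984, -0.80620507]), 'tvec': array([ 0.25439384, -0.27036868,  1.64963736])}
top {'fx': 517.5498915757294, 'fy': 517.5498915757294, 'cx': 279.4499071891682, 'cy': 215.06532458321027, 'rvec': array([ 2.1165281 , -2.12584044,  0.19319987]), 'tvec': array([0.01648093, 0.53246592, 1.90437404])}
```

View pics/scene0.png

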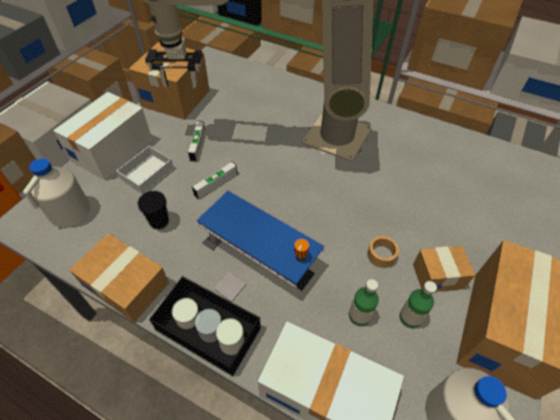

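View pics/top0.png

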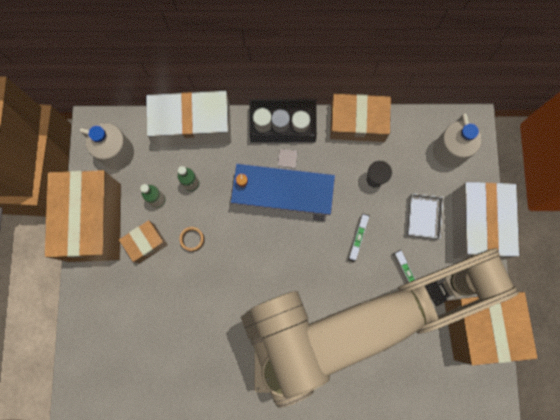

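```bash
cat > h.py <<'E'
import numpy as np, cv2
from plant import monitor, optics, robot
def cam(n):
    c=optics.read_camera(n); c["R"]=cv2.Rodrigues(c["rvec"])[0]; c["K"]=np.array([[c["fx"],0,c["cx"]],[0,c["fy"],c["cy"]],[0,0,1]]); return c
def ray(c,u,v):
    d=c["R"].T@np.array([(u-c["cx"])/c["fx"],(v-c["cy"])/c["fy"],1]); return -c["R"].T@c["tvec"], d/np.linalg.norm(d)
def onz(c,u,v,z):
    o,d=ray(c,u,v); return o+d*(z-o[2])/d[2]
def two(c1,p1,c2,p2):
    o,d=ray(c1,*p1);q,e=ray(c2,*p2)
    s=np.linalg.lstsq(np.array([d,-e]).T,q-o,rcond=None)[0]
    a=o+d*s[0];b=q+e*s[1]; return (a+b)/2,np.linalg.norm(a-b)
def proj(c,P):
    return cv2.projectPoints(np.atleast_2d(np.array(P,float)),c["rvec"],c["tvec"],c["K"],None)[0].reshape(-1,2)
def crop(c,x0,y0,w,h,s,name):
    cv2.imwrite(f"pics/{name}.png",cv2.resize(c["image"][y0:y0+h,x0:x0+w],None,fx=s,fy=s,interpolation=cv2.INTER_CUBIC))
def hsv(c): return cv2.cvtColor(c["image"],cv2.COLOR_BGR2HSV)
def cents(m,minA=4):
    n,l,st,ce=cv2.connectedComponentsWithStats(m.astype(np.uint8),connectivity=8)
    return [(ce[i],st[i]) for i in range(1,n) if st[i][4]>=minA]
def axes():
    s=monitor.read_state(); return s,cv2.Rodrigues(s["orientation"])[0]
E
python3 - <<'E'
from h import *
t=cam("top");s=cam("scene")
crop(t,220,150,200,150,4,"topc"); crop(s,170,110,170,180,3.3,"scc")
for c,n in((t,"top"),(s,"scene")):
    H=hsv(c)
    b=(H[...,0]>100)&(H[...,0]<125)&(H[...,1]>150)&(H[...,2]>60)
    for ce,st in cents(b,300): 
        print(n,"blue",ce,st); 
    g=(H[...,0]>45)&(H[...,0]<80)&(H[...,1]>120)&(H[...,2]>70)
    for ce,st in cents(g,3): print(n,"green",ce.round(1),st, onz(c,*ce,0.048).round(3))
    o=(H[...,0]>3)&(H[...,0]<14)&(H[...,1]>200)&(H[...,2]>120)
    for ce,st in cents(o,20): print(n,"or",ce.round(1),st)
S,R=axes();print(R.round(3))
E
```

```text
top green [360.8 230.2] [360 229   3   3   6] [ 0.474 -0.291  0.048]
top green [404.9 266.8] [404 265   3   4   8] [ 0.336 -0.45   0.048]
top green [411.2 278.4] [410 278   3   2   5] [ 0.293 -0.471  0.048]
scene blue [542.67102397  88.7211329 ] [523  79  37  21 459]
scene blue [259.02420052 235.28262748] [ 198  192  125   92 4628]
scene blue [490.19599428 391.0944206 ] [475 377  31  29 699]
scene green [205.1  13.6] [180   6  49  15  99] [-0.491 -0.976  0.048]
scene green [243.5  24.2] [227  19  34  12  75] [-0.495 -0.739  0.048]
scene green [289.8  38.4] [259  29  63  20 135] [-0.488 -0.466  0.048]
scene green [197.2 132.4] [195 131   5   4  12] [ 0.296 -0.468  0.048]
scene green [194.9 140.8] [193 140   5   3   9] [ 0.339 -0.448  0.048]
scene green [220.1 172.7] [218 171   5   4  15] [ 0.431 -0.271  0.048]
scene green [209.2 179.6] [207 178   5   4  14] [ 0.477 -0.287  0.048]
scene green [365.4 300. ] [355 289  22  22 318] [0.642 0.36  0.048]
scene green [420.6 301.7] [410 290  23  23 323] [0.572 0.499 0.048]
[[-0.899 -0.     0.438]
 [-0.438  0.001 -0.899]
 [-0.    -1.    -0.001]]
```

View pics/topc.png

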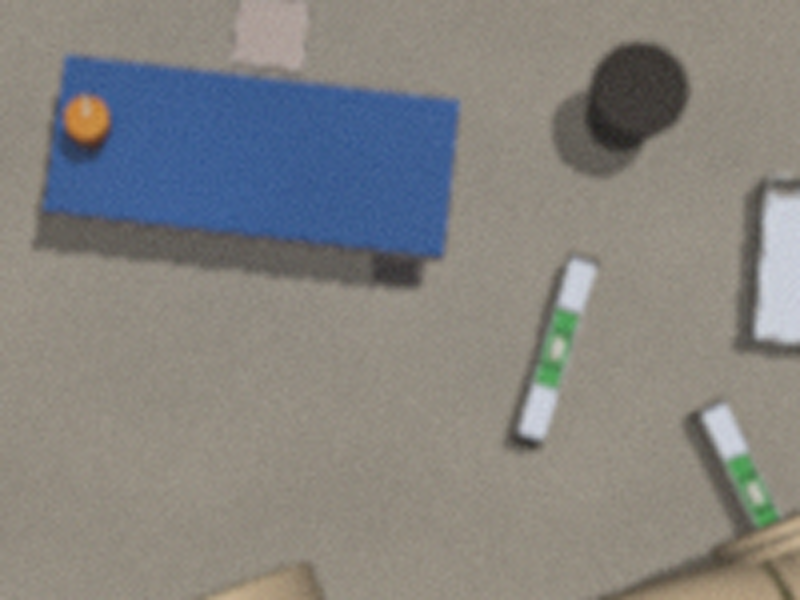

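View pics/scc.png

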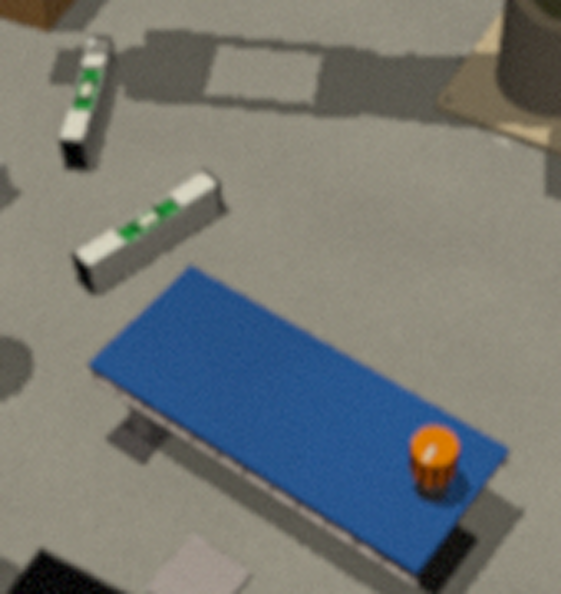

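Candidates for the level: A at top (359,238)/scene (215,176), and B at top (408,272)/scene (196,137). A has y≈-0.28 and B has y≈-0.46, so A is farthest to the robot's left. The crops show it with a green vial and a white bubble. The knob is at top (242,180)/scene (302,248), on the robot-left end of the deck. Next I'll measure both.

Run:
```python
from h import *
t=cam("top");s=cam("scene")
def quad(m):
    cs=cv2.findContours(m.astype(np.uint8),cv2.RETR_EXTERNAL,cv2.CHAIN_APPROX_NONE)[0]
    c=cv2.convexHull(max(cs,key=cv2.contourArea)); 
    for e in np.linspace(0.01,0.1,40):
        a=cv2.approxPolyDP(c,e*cv2.arcLength(c,True),True)
        if len(a)==4: break
    return a.reshape(-1,2)
print(t["image"][190,290],hsv(t)[190,290])
C={}
for c,n,(x0,y0,x1,y1) in((t,"top",(225,155,345,225)),(s,"scene",(190,185,330,290))):
    H=hsv(c); b=np.zeros(H.shape[:2],bool)
    sub=(H[...,0]>100)&(H[...,0]<125)&(H[...,1]>110)
    b[y0:y1,x0:x1]=sub[y0:y1,x0:x1]
    q=quad(b); print(n,q.tolist()); W=np.array([onz(c,*p,0.112) for p in q]); print(W.round(3).tolist()); print(np.linalg.norm(np.diff(np.vstack([W,W[:1]]),axis=0),axis=1).round(3), W.mean(0).round(4))
# level
for c,n,(x0,y0,x1,y1) in((t,"top",(345,208,376,266)),(s,"scene",(188,158,242,200))):
    H=hsv(c); b=np.zeros(H.shape[:2],bool)
    sub=(H[...,2]>165)|((H[...,0]>40)&(H[...,0]<90)&(H[...,1]>80))
    b[y0:y1,x0:x1]=sub[y0:y1,x0:x1]
    cs=max(cv2.findContours(b.astype(np.uint8),cv2.RETR_EXTERNAL,cv2.CHAIN_APPROX_NONE)[0],key=cv2.contourArea)
    W=np.array([onz(c,*p[0],0.048)[:2] for p in cs],np.float32)
    r=cv2.minAreaRect(W*1000); print(n,"level rect mm",r)
    v,_,_,_=cv2.fitLine(W,cv2.DIST_L2,0,.01,.01)[:,0][:2].tolist()+[0,0]; 
    l=cv2.fitLine(W,cv2.DIST_L2,0,.01,.01).ravel(); print("line",l.round(4),np.degrees(np.arctan2(l[1],l[0])))
# knob top face: orange
for c,n in((t,"top"),(s,"scene")):
    H=hsv(c)
    o=(H[...,0]>3)&(H[...,0]<18)&(H[...,1]>180)&(H[...,2]>90)
    for ce,st in cents(o,20): 
        if 225<ce[0]<330 and 150<ce[1]<270: print(n,"knob",ce,st,onz(c,*ce,0.112+.055))
```

```text
[144  97  66] [108 138 144]
top [[237, 165], [333, 176], [329, 212], [232, 202]]
[[0.711, 0.171, 0.112], [0.667, -0.185, 0.112], [0.531, -0.167, 0.112], [0.57, 0.188, 0.112]]
[0.359 0.137 0.357 0.142] [0.6201 0.0017 0.112 ]
scene [[198, 219], [228, 191], [322, 248], [295, 283]]
[[0.671, -0.186, 0.112], [0.532, -0.166, 0.112], [0.583, 0.192, 0.112], [0.721, 0.174, 0.112]]
[0.14  0.362 0.139 0.363] [0.6268 0.0034 0.112 ]
top level rect mm ((402.111572265625, -268.8377685546875), (24.549907684326172, 74.01809692382812), 70.10922241210938)
line [ 0.9612 -0.2757  0.4022 -0.2676] -16.002869
scene level rect mm ((452.231201171875, -282.2463073730469), (29.22162437438965, 170.1961669921875), 71.50701904296875)
line [ 0.9492 -0.3148  0.4529 -0.2813] -18.345776
scene knob [301.07333333 247.37333333] [295 240  13  18 150] [0.6425738  0.15028979 0.167     ]
```

Run:
```python
from h import *
t=cam("top");s=cam("scene")
c=t;H=hsv(c)
for thr in (150,160,170):
  b=np.zeros(H.shape[:2],bool)
  sub=(H[...,2]>thr)|((H[...,0]>40)&(H[...,0]<90)&(H[...,1]>60))
  b[208:266,345:376]=sub[208:266,345:376]
  b=cv2.morphologyEx(b.astype(np.uint8),cv2.MORPH_CLOSE,np.ones((3,3),np.uint8))
  cs=max(cv2.findContours(b,cv2.RETR_EXTERNAL,cv2.CHAIN_APPROX_NONE)[0],key=cv2.contourArea)
  W=np.array([onz(c,*p[0],0.048)[:2] for p in cs],np.float32)
  print(thr,cv2.minAreaRect(W*1000))
# green two-sided midpoint
for c in (t,s):
  H=hsv(c); g=(H[...,0]>40)&(H[...,0]<90)&(H[...,1]>70)
  for ce,st in cents(g,3):
    if 190<ce[0]<372 and 160<ce[1]<262: print(ce.round(1),st, onz(c,*ce,.048).round(4))
# knob in top
H=hsv(t); o=(H[...,0]>3)&(H[...,0]<20)&(H[...,1]>140)
for ce,st in cents(o,10):
    if 225<ce[0]<330 and 150<ce[1]<270: print("knob",ce,st,onz(t,*ce,0.112+.065),onz(s,301.07,247.37,.162), two(t,ce,s,(301.07,247.37)))
```

```text
150 ((434.6385192871094, -287.04638671875), (190.19432067871094, 90.40701293945312), 5.593903064727783)
160 ((448.5745544433594, -285.2251892089844), (27.253925323486328, 172.4442596435547), 71.65636444091797)
170 ((449.0450134277344, -283.89739990234375), (25.035587310791016, 169.9935760498047), 71.39954376220703)
[360.5 230.7] [358 228   6   7  31] [ 0.4716 -0.29    0.048 ]
[356.8 242.5] [354 239   6   7  29] [ 0.427  -0.2746  0.048 ]
[219.7 173.5] [217 171   7   7  31] [ 0.4348 -0.2704  0.048 ]
[209.6 179.7] [206 177   9   7  33] [ 0.4767 -0.2853  0.048 ]
knob [241.33783784 180.33783784] [237 175  10  11  74] [0.63545739 0.14921914 0.177     ] [0.63963949 0.14910998 0.162     ] (array([0.63953436, 0.14978503, 0.16220625]), np.float64(0.0013325659247614542))
```

```bash
python3 -m inch '[[[-35,0,-18.5,0,0,0],[-35,0,-18.5,0,0,0],[-35,0,-18.5,0,0,0],[-35,0,-18.5,0,0,0],[-35,0,-18.5,0,0,0],[-35,0,-18.5,0,0,0],[-35,0,-18.5,0,0,0],[-37,0,-19,0,0,0]]]' 70
```

```text
t: 1.4
tool_pos: [0.452, -0.2812, 0.2268]
orientation: [-0.454, 1.969, -1.97]
force: [1.0, -0.3, 0.1]
opening: 0.0701
```

```bash
python3 -m inch '[[[0,20,0,0,0.155,0],[0,20,0,0,0.155,0],[0,20,0,0,0.155,0],[0,20,0,0,0.155,0],[0,20,0,0,0.155,0],[0,0,0,0,0,0],[0,0,0,0,0,0]]]'
python3 - <<'E'
from h import *
S,R=axes(); print(S["tool_pos"],R.round(3)); print("jaw deg",np.degrees(np.arctan2(R[1,2],R[0,2])))
print("to level, tool mm",(R.T@(np.array([.4515,-.282,.02])-S["tool_pos"])*1000).round(1))
t=cam("top");s=cam("scene"); crop(t,300,180,140,105,5,"t1"); crop(s,150,90,160,120,4,"s1")
E
```

```text
t: 2.28
tool_pos: [0.4518, -0.2825, 0.1275]
orientation: [-0.329, -2.05, 2.051]
force: [-0.2, 0.2, -0.2]
opening: 0.0704
[ 0.45175907 -0.28246063  0.12753208] [[-0.95   0.001 -0.312]
 [ 0.312 -0.001 -0.95 ]
 [-0.001 -1.     0.   ]]
jaw deg -108.2051659903139
to level, tool mm [  0.5 107.5  -0.4]
```

View pics/s1.png

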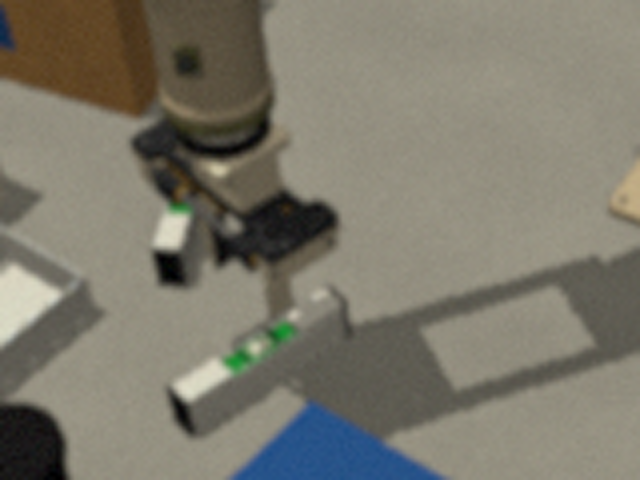

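The crop shows the jaws straddling level A, whose vial is at crop (260,345), scene (215,176). The jaw axis runs across its width, so I'll descend and grip.

```bash
python3 -m inch '[[[0,25,0,0,0,0],[0,25,0,0,0,0],[0,25,0,0,0,0],[0,15,0,0,0,0],[0,10,0,0,0,0],[0,6,0,0,0,0],[0,0,0,0,0,0],[0,0,0,0,0,0]]]' 70; python3 -m inch '[[[0,0,0,0,0,0],[0,0,0,0,0,0],[0,0,0,0,0,0],[0,0,0,0,0,0],[0,0,0,0,0,0],[0,0,0,0,0,0],[0,0,0,0,0,0],[0,0,0,0,0,0]]]' 0 30
```

```text
t: 3.38
tool_pos: [0.4519, -0.2825, 0.0214]
orientation: [-0.333, -2.048, 2.049]
force: [0.2, -0.3, 0.3]
opening: 0.0703
t: 4.38
tool_pos: [0.4514, -0.2824, 0.0207]
orientation: [-0.332, -2.048, 2.048]
force: [-0.0, -1.7, -0.4]
opening: 0.0257
```

```bash
python3 -m inch '[[[0,-15,0,0,0,0],[0,-30,0,0,0,0],[0,-30,0,0,0,0],[0,-30,0,0,0,0],[0,-30,0,0,0,0],[0,-20,0,0,0,0],[0,0,0,0,0,0],[0,0,0,0,0,0]]]'
python3 - <<'E'
from h import *
S,R=axes(); print(S["tool_pos"],S["force"],S["opening"])
e=np.array([.13,.9915,0]); tgt=np.array([.6235,.0025,0])-0.07*e; print(tgt)
d=R.T@(tgt-S["tool_pos"])*1000; print("tool mm",d.round(1))
j=np.degrees(np.arctan2(R[1,2],R[0,2]));print("turn about tool y",np.radians(-( -7.5-j)))
t=cam("top");s=cam("scene"); crop(s,150,90,160,120,4,"s2")
E
```

```text
t: 5.38
tool_pos: [0.451, -0.2817, 0.1748]
orientation: [-0.33, -2.048, 2.047]
force: [-0.8, 0.5, -3.0]
opening: 0.0261
[ 0.45096696 -0.28170404  0.17480063] [-0.80908135  0.48494636 -3.04673093] 0.0261298929793902
[ 0.6144   -0.066905  0.      ]
tool mm [ -87.5  174.8 -255.3]
turn about tool y -1.7609981001452872
```

View pics/s2.png

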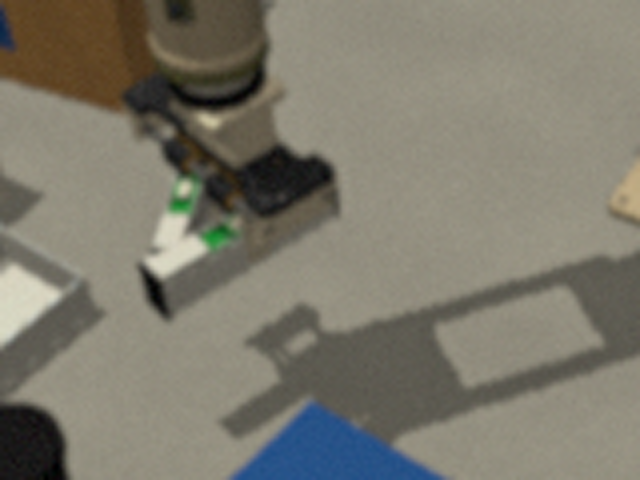

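```bash
python3 -m inch '[[[0,0,0,0,-0.17,0],[0,0,0,0,-0.17,0],[0,0,0,0,-0.17,0],[0,0,0,0,-0.17,0],[0,0,0,0,-0.17,0],[0,0,0,0,-0.17,0],[0,0,0,0,-0.17,0],[0,0,0,0,-0.17,0]]]';python3 -m inch '[[[0,-2,0,0,-0.16,0],[0,-2,0,0,-0.16,0],[0,0,0,0,-0.08,0],[0,0,0,0,0,0]]]'
python3 - <<'E'
from h import *
S,R=axes(); print(S["tool_pos"],S["force"],S["opening"])
tgt=np.array([.6144,-.067,.112])
d=R.T@(tgt-S["tool_pos"])*1000; print("tool mm",d.round(1)); print(R.round(3))
print(np.degrees(np.arctan2(R[1,2],R[0,2])))
E
```

```text
t: 6.48
tool_pos: [0.4508, -0.2817, 0.1742]
orientation: [-0.913, 1.588, -1.584]
force: [-0.6, -0.8, -2.8]
opening: 0.0261
t: 6.98
tool_pos: [0.4509, -0.2818, 0.1785]
orientation: [-1.144, 1.308, -1.305]
force: [-0.3, -0.5, -3.4]
opening: 0.0257
[ 0.45093158 -0.28178634  0.17852602] [-0.30811048 -0.45272128 -3.41137635] 0.02566444133991156
tool mm [-234.5   66.5  133.7]
[[-0.132 -0.001  0.991]
 [-0.991  0.001 -0.132]
 [-0.001 -1.    -0.002]]
-7.599477330475991
```

```bash
python3 -m inch '[[[-20,0,11,0,0,0],[-32,0,18.5,0,0,0],[-32,0,18.5,0,0,0],[-32,0,18.5,0,0,0],[-32,0,18.5,0,0,0],[-32,0,18.5,0,0,0],[-32,0,18.5,0,0,0],[-22.5,0,11.7,0,0,0]]]';python3 -m inch '[[[0,0,0,0,0,0],[0,0,0,0,0,0],[0,0,0,0,0,0]]]'
python3 - <<'E'
from h import *
S,R=axes(); print(S["tool_pos"],S["force"],S["opening"])
tgt=np.array([.6144,-.067,.112])
d=R.T@(tgt-S["tool_pos"])*1000; print("tool mm",d.round(1)); 
t=cam("top");s=cam("scene"); crop(t,220,140,140,105,5,"t3"); crop(s,180,150,160,140,4,"s3")
E
```

```text
t: 7.98
tool_pos: [0.6152, -0.0657, 0.1786]
orientation: [-1.144, 1.308, -1.306]
force: [0.6, -0.3, -3.7]
opening: 0.0259
t: 8.35
tool_pos: [0.6143, -0.0681, 0.1794]
orientation: [-1.144, 1.307, -1.307]
force: [0.2, -0.2, -3.7]
opening: 0.0258
[ 0.61427171 -0.06814737  0.17937893] [ 0.16741085 -0.15976022 -3.73699349] 0.025768593702596067
tool mm [-1.2 67.4  0. ]
```

View pics/s3.png

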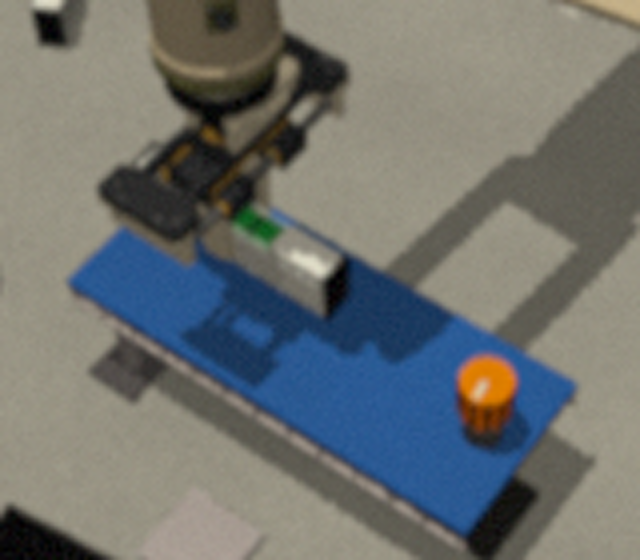

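View pics/t3.png

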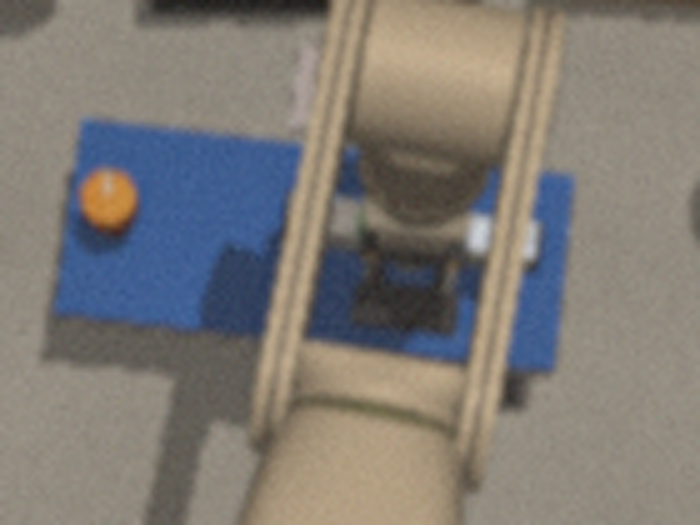

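Both views show the level held parallel to the deck and the knob end clear. I'll lower it, then feel for contact.

```bash
python3 -m inch '[[[0,15,0,0,0,0],[0,15,0,0,0,0],[0,8,0,0,0,0],[0,4,0,0,0,0],[0,2,0,0,0,0],[0,0,0,0,0,0],[0,0,0,0,0,0]]]';python3 -m inch '[[[0,0.5,0,0,0,0],[0,0,0,0,0,0]]]';python3 -m inch '[[[0,0.5,0,0,0,0],[0,0,0,0,0,0]]]';python3 -m inch '[[[0,0.5,0,0,0,0],[0,0,0,0,0,0]]]'
```

```text
t: 9.32
tool_pos: [0.6152, -0.0674, 0.1362]
orientation: [-1.143, 1.305, -1.306]
force: [-0.3, -0.4, -3.0]
opening: 0.0257
t: 9.57
tool_pos: [0.6149, -0.0673, 0.1352]
orientation: [-1.144, 1.306, -1.306]
force: [0.6, 0.1, -2.2]
opening: 0.0258
t: 9.82
tool_pos: [0.6148, -0.0673, 0.1346]
orientation: [-1.144, 1.306, -1.306]
force: [-0.9, -0.1, -3.6]
opening: 0.0258
t: 10.07
tool_pos: [0.6148, -0.0673, 0.1341]
orientation: [-1.144, 1.306, -1.306]
force: [0.7, -0.4, -3.5]
opening: 0.0262
```

```bash
for i in 1 2 3 4; do python3 -m inch '[[[0,0.5,0,0,0,0],[0,0,0,0,0,0]]]' | grep -E "t:|tool_pos|force"; done
```

```text
t: 10.32
tool_pos: [0.6149, -0.0673, 0.1338]
force: [-0.7, -0.8, -2.1]
t: 10.58
tool_pos: [0.615, -0.0674, 0.1335]
force: [-2.4, -0.8, -0.2]
t: 10.82
tool_pos: [0.615, -0.0675, 0.1333]
force: [-2.3, -1.9, 4.6]
t: 11.08
tool_pos: [0.615, -0.0675, 0.1333]
force: [-4.7, -1.0, 8.8]
```

It's in contact with 9 N up. I'll open the jaws, which leaves it resting.

```bash
python3 -m inch '[[[0,-0.5,0,0,0,0],[0,0,0,0,0,0],[0,0,0,0,0,0],[0,0,0,0,0,0]]]' 60; python3 -m inch '[[[0,-8,0,0,0,0],[0,-12,0,0,0,0],[0,-20,0,0,0,0],[0,-25,0,0,0,0],[0,-30,0,0,0,0],[0,-15,0,0,0,0],[0,0,0,0,0,0]]]'
python3 - <<'E'
from h import *
S,R=axes(); print(S["tool_pos"])
d=R.T@(np.array([.640,.1505,.24])-S["tool_pos"])*1000; print(d.round(1), S["q"])
s=cam("scene"); crop(s,180,150,160,140,4,"s4")
E
```

```text
t: 11.58
tool_pos: [0.6148, -0.0672, 0.1324]
orientation: [-1.144, 1.306, -1.306]
force: [1.2, -0.1, 0.2]
opening: 0.0583
t: 12.45
tool_pos: [0.6158, -0.0675, 0.2448]
orientation: [-1.142, 1.303, -1.308]
force: [0.2, 0.3, -0.5]
opening: 0.0602
[ 0.61577288 -0.06749383  0.24480945]
[-219.3    4.7   -4.7] [-1.91925675e-01  1.72399786e-01  1.40899984e+00  1.04360006e-05
  1.55665492e+00 -5.98844603e-02]
```

View pics/s4.png

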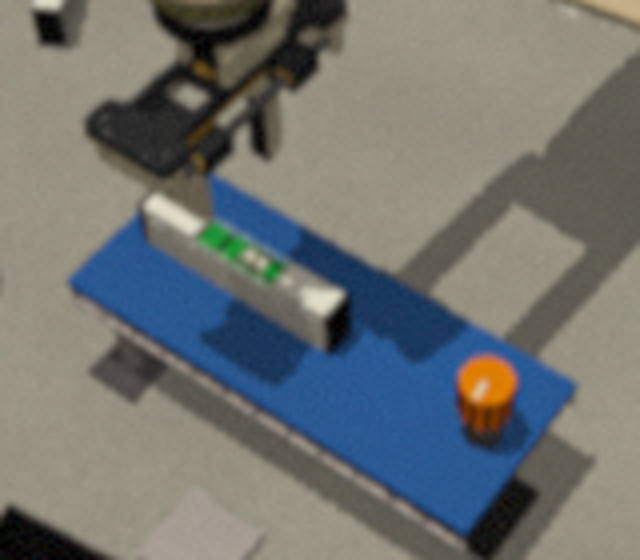

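The level is lying on the deck, released. The bubble sits toward the knob end (crop (256,262)), so that end is high and the knob must turn anticlockwise. I'll move above the knob and measure the bubble.

```bash
python3 -m inch '[[[-20,0,0,0,0,0],[-31,0,-0.5,0,0,0],[-32,0,-0.5,0,0,0],[-32,0,-0.5,0,0,0],[-32,0,-0.5,0,0,0],[-32,0,-0.5,0,0,0],[-25,0,-0.5,0,0,0],[-15,0,-0.5,0,0,0]]]' 70; python3 -m inch '[[[0,5,0,0,0,0],[0,10,0,0,0,0],[0,10,0,0,0,0],[0,0,0,0,0,0],[0,0,0,0,0,0]]]'
cat >> h.py <<'E'
def lookbub(tag,c="scene",up=8):
    s=cam(c); crop(s,205,190,75,60,up,tag)
    H=hsv(s)
    return s,H
E
python3 - <<'E'
from h import *
S,R=axes(); print(S["tool_pos"],S["force"])
d=R.T@(np.array([.641,.1503,.157])-S["tool_pos"])*1000; print(d.round(1))
s,H=lookbub("b0"); crop(s,250,170,100,90,6,"s5"); t=cam("top"); crop(t,220,140,140,105,5,"t5")
E
```

```text
t: 13.5
tool_pos: [0.6392, 0.1526, 0.241]
orientation: [-1.147, 1.306, -1.303]
force: [0.2, -2.0, -0.2]
opening: 0.07
t: 14.12
tool_pos: [0.6402, 0.1498, 0.2177]
orientation: [-1.144, 1.306, -1.306]
force: [-0.3, -0.0, 0.5]
opening: 0.0698
[0.64021863 0.14978446 0.21772359] [-0.29514438 -0.0489383   0.45349868]
[-0.6 60.7  0.7]
```

View pics/b0.png

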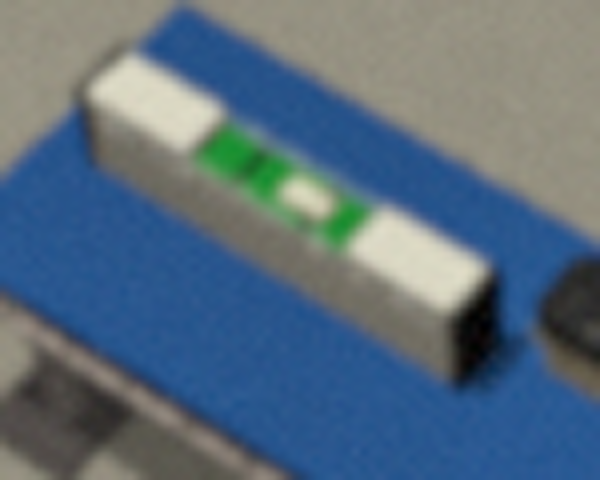

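View pics/s5.png

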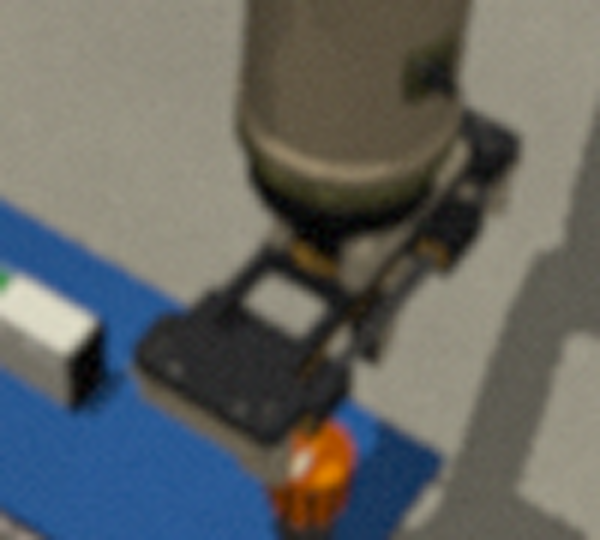

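View pics/t5.png

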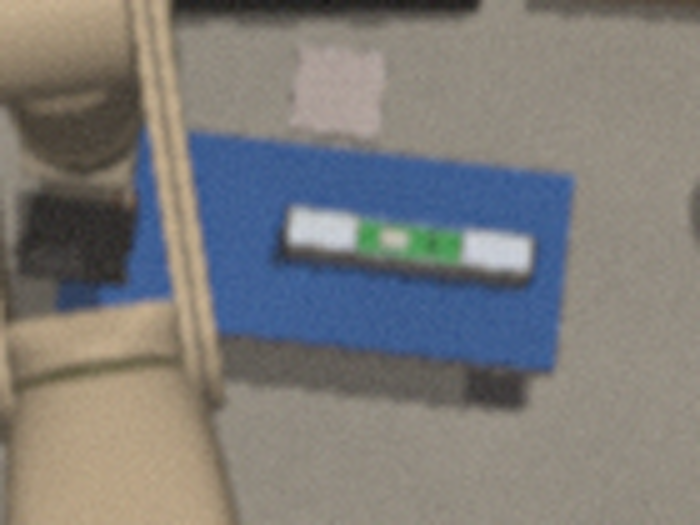

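```bash
cat >> h.py <<'E'
def bub(c,z=.160,pr=False):
    # sample along the level's centre line (deck y dir) through the top face; colour profile
    H=hsv(c).astype(float)
    m=(H[...,0]>40)&(H[...,0]<90)&(H[...,1]>70)
    q=proj(c,[[.6148,-.0673,z]])[0]
    yy,xx=np.mgrid[:420,:560]; m&=(np.hypot(xx-q[0],yy-q[1])<25)
    mm=cv2.morphologyEx(m.astype(np.uint8),cv2.MORPH_CLOSE,np.ones((7,7),np.uint8))
    P=np.array([onz(c,x,y,z) for y,x in zip(*np.nonzero(mm))]); cen=P.mean(0)
    e=np.array([.13,.9915,0]); n=np.array([.9915,-.13,0])
    ks=np.arange(-40,40.1,1)
    prof=[]
    for k in ks:
        pts=proj(c,[cen+e*k/1000+n*j/1000 for j in(-3,0,3)]).astype(np.float32)
        v=cv2.remap(c["image"].astype(np.float32),pts[:,:1],pts[:,1:],cv2.INTER_LINEAR).reshape(-1,3).mean(0)
        prof.append(v)
    prof=np.array(prof)
    red=prof[:,2]; gr=prof[:,1]; 
    return cen,ks,prof
E
python3 - <<'E'
from h import *
s=cam("scene");t=cam("top")
print(proj(s,[[.641,.1503,.180],[.641,.1503,.183]]))
for c in(s,t):
    cen,ks,p=bub(c); print(cen)
    for k,v in zip(ks[::2],p[::2]): print(int(k),v.round(0).astype(int).tolist(),end="; ")
    print()
E
```

```text
[[301.57649516 244.41024571]
 [301.63399263 243.81781304]]
[ 0.61737708 -0.06451214  0.16      ]
-40 [160, 177, 179]; -38 [131, 151, 147]; -36 [99, 132, 109]; -34 [74, 127, 74]; -32 [59, 134, 49]; -30 [54, 141, 35]; -28 [53, 144, 29]; -26 [53, 145, 30]; -24 [53, 145, 31]; -22 [53, 142, 31]; -20 [51, 135, 29]; -18 [47, 124, 29]; -16 [44, 111, 28]; -14 [44, 110, 29]; -12 [48, 119, 31]; -10 [49, 131, 29]; -8 [50, 139, 28]; -6 [52, 143, 32]; -4 [61, 147, 46]; -2 [81, 155, 78]; 0 [109, 167, 116]; 2 [138, 183, 154]; 4 [158, 195, 181]; 6 [171, 203, 197]; 8 [174, 204, 201]; 10 [172, 203, 199]; 12 [170, 199, 196]; 14 [167, 195, 194]; 16 [164, 191, 192]; 18 [157, 185, 184]; 20 [143, 174, 167]; 22 [119, 160, 136]; 24 [91, 148, 98]; 26 [68, 143, 64]; 28 [56, 142, 40]; 30 [55, 142, 37]; 32 [66, 146, 56]; 34 [93, 155, 93]; 36 [129, 173, 138]; 38 [162, 192, 177]; 40 [184, 207, 204]; 
[ 0.61159171 -0.06691471  0.16      ]
-40 [185, 183, 175]; -38 [154, 164, 147]; -36 [126, 153, 120]; -34 [102, 149, 96]; -32 [91, 148, 83]; -30 [86, 150, 75]; -28 [87, 152, 75]; -26 [88, 153, 76]; -24 [88, 152, 76]; -22 [86, 149, 76]; -20 [84, 142, 74]; -18 [80, 135, 72]; -16 [76, 127, 68]; -14 [78, 130, 69]; -12 [82, 138, 72]; -10 [84, 145, 74]; -8 [86, 151, 76]; -6 [87, 152, 77]; -4 [90, 154, 80]; -2 [99, 156, 91]; 0 [113, 161, 108]; 2 [131, 166, 131]; 4 [146, 172, 149]; 6 [159, 178, 166]; 8 [165, 182, 174]; 10 [168, 185, 180]; 12 [167, 184, 180]; 14 [166, 183, 181]; 16 [163, 180, 178]; 18 [156, 175, 170]; 20 [144, 169, 155]; 22 [130, 164, 135]; 24 [113, 158, 111]; 26 [100, 155, 94]; 28 [88, 153, 80]; 30 [86, 150, 75]; 32 [86, 149, 72]; 34 [91, 150, 82]; 36 [103, 151, 96]; 38 [125, 155, 119]; 40 [153, 167, 146];
```

Bubble offset from both views is +11.6 mm toward the knob end, about 7.7 mrad. That needs about 0.77 rad anticlockwise. Next I'll descend on the knob and grip.

```bash
python3 -m inch '[[[0,10,0.5,0,0,0],[0,15,0,0,0,0],[0,15,0,0,0,0],[0,10,0,0,0,0],[0,6,0,0,0,0],[0,4,0,0,0,0],[0,0,0,0,0,0],[0,0,0,0,0,0]]]' 70
python3 - <<'E'
from h import *
s=cam("scene"); crop(s,250,170,100,90,6,"s6")
E
```

```text
t: 15.32
tool_pos: [0.641, 0.1502, 0.1582]
orientation: [-1.143, 1.305, -1.306]
force: [-0.3, -0.3, 0.1]
opening: 0.0698
```

View pics/s6.png

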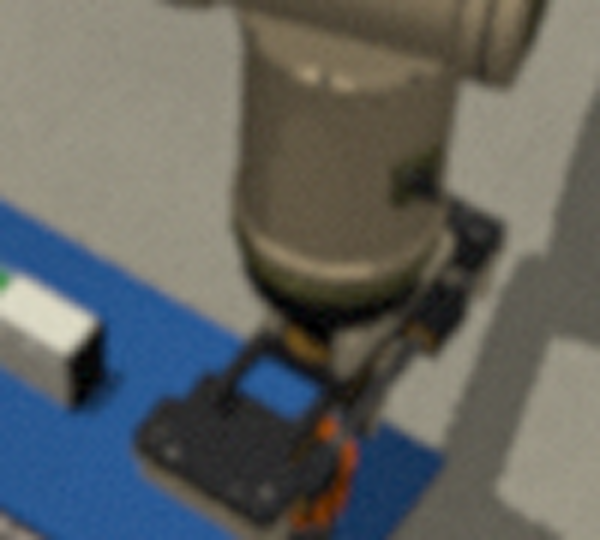

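The knob is between the fingers (orange at crop (330,470)), so I'll close gently.

```bash
python3 -m inch '[[[0,0,0,0,0,0],[0,0,0,0,0,0],[0,0,0,0,0,0],[0,0,0,0,0,0],[0,0,0,0,0,0],[0,0,0,0,0,0]]]' 0 25
```

```text
t: 16.12
tool_pos: [0.6426, 0.1499, 0.1581]
orientation: [-1.14, 1.303, -1.308]
force: [10.0, -0.1, -3.8]
opening: 0.0398
```

```bash
python3 -m inch '[[[0,0,1.5,0,0,0],[0,0,0,0,0,0],[0,0,0,0,0,0]]]' - 30;  python3 -m inch '[[[0,0,0.7,0,0,0],[0,0,0,0,0,0],[0,0,0,0,0,0]]]'; python3 -c "
from h import *
S,R=axes();print(S['wrist_torque'],S['force'],R.round(4))"
```

```text
t: 16.5
tool_pos: [0.6427, 0.1499, 0.158]
orientation: [-1.143, 1.305, -1.306]
force: [5.9, 0.1, -0.7]
opening: 0.0399
t: 16.88
tool_pos: [0.6428, 0.1499, 0.1578]
orientation: [-1.144, 1.306, -1.306]
force: [1.4, -0.1, 2.4]
opening: 0.0397
[-0.13512685 -0.26654683  0.08507092] [ 1.43285452 -0.09332395  2.35408191] [[-1.316e-01 -1.000e-04  9.913e-01]
 [-9.913e-01  0.000e+00 -1.316e-01]
 [-0.000e+00 -1.000e+00 -1.000e-04]]
```

```bash
for i in 1; do python3 -m inch '[[[0,1,0,0,0,0],[0,1,0,0,0,0],[0,0,0,0,0,0],[0,0,0,0,0,0]]]'| grep -E "tool_pos|force"; python3 -m inch '[[[0,1,0,0,0,0],[0,1,0,0,0,0],[0,0,0,0,0,0],[0,0,0,0,0,0]]]'| grep -E "tool_pos|force"; python3 -m inch '[[[0,1,0,0,0,0],[0,1,0,0,0,0],[0,0,0,0,0,0],[0,0,0,0,0,0]]]'| grep -E "tool_pos|force";  done; python3 -c "
from h import *
for i in range(4):
  S,R=axes();print(S['force']); cam('top')"
```

```text
tool_pos: [0.6428, 0.1499, 0.1557]
force: [0.3, 0.3, 3.4]
tool_pos: [0.6428, 0.1499, 0.1537]
force: [0.0, 0.2, 4.6]
tool_pos: [0.6428, 0.1499, 0.1518]
force: [-0.0, 0.7, 6.1]
[-3.42400772e-03  6.68366110e-01  6.11426914e+00]
[-1.03444394 -0.2188757   5.762084  ]
[ 0.01098195 -0.54459693  5.85291085]
[-0.90358581  0.65475325  6.41918569]
```

The push follows the spring: 3.4, 4.6 then 6.1 N, at about 0.65 N/mm, which puts it near 5.2 mm. I'll push 0.7 mm more, then turn anticlockwise while following the knob down.

```bash
python3 -m inch '[[[0,0.7,0,0,0,0],[0,0,0,0,0,0],[0,0,0,0,0,0]]]'; python3 -m inch '[[[0,0.15,0,0,-0.05,0],[0,0.15,0,0,-0.05,0],[0,0.15,0,0,-0.05,0],[0,0.15,0,0,-0.05,0],[0,0,0,0,0,0],[0,0,0,0,0,0]]]'; python3 -c "
from h import *
S,R=axes();print(S['wrist_torque'],S['force'],np.degrees(np.arctan2(R[1,2],R[0,2])))"
```

```text
t: 18.95
tool_pos: [0.6428, 0.15, 0.1512]
orientation: [-1.144, 1.306, -1.306]
force: [0.5, 0.3, 6.2]
opening: 0.0396
t: 19.7
tool_pos: [0.6428, 0.15, 0.1506]
orientation: [-1.24, 1.159, -1.159]
force: [-1.2, -0.1, 6.2]
opening: 0.0395
[-0.03313912  0.23744806 -0.02268137] [-1.22207215 -0.06478425  6.24343628] 3.8999809307627187
```

```bash
python3 -m inch '[[[0,0.2,0,0,-0.06,0],[0,0.2,0,0,-0.06,0],[0,0.2,0,0,-0.06,0],[0,0.2,0,0,-0.06,0],[0,0.2,0,0,-0.06,0],[0,0,0,0,0,0],[0,0,0,0,0,0],[0,0,0,0,0,0]]]'; python3 -m inch '[[[0,0,0,0,0,0],[0,0,0,0,0,0],[0,0,0,0,0,0],[0,0,0,0,0,0],[0,0,0,0,0,0],[0,0,0,0,0,0],[0,0,0,0,0,0],[0,0,0,0,0,0]]]';python3 -m inch '[[[0,0,0,0,0,0],[0,0,0,0,0,0],[0,0,0,0,0,0],[0,0,0,0,0,0],[0,0,0,0,0,0],[0,0,0,0,0,0]]]'
cat >> h.py <<'E'
def bubmeas(c):
    cen,ks,p=bub(c); r=p[:,2]; 
    def cross(a,b,thr):
        o=[]
        for i in range(len(ks)-1):
            if a<=ks[i]<b and (r[i]-thr)*(r[i+1]-thr)<0: o.append(round(ks[i]+(thr-r[i])/(r[i+1]-r[i]),1))
        return o
    thr=(r.min()+np.percentile(r,95))/2; x=cross(-42,42,thr)
    return x
E
python3 - <<'E'
from h import *
S,R=axes();print(S['t'],S['wrist_torque'],S['force'],np.degrees(np.arctan2(R[1,2],R[0,2])))
for n in("scene","top"): print(n,bubmeas(cam(n)))
E
```

```text
t: 20.7
tool_pos: [0.6428, 0.1501, 0.1496]
orientation: [-1.361, 0.934, -0.934]
force: [-0.7, 1.0, 6.6]
opening: 0.0397
t: 21.7
tool_pos: [0.6428, 0.1501, 0.1496]
orientation: [-1.361, 0.934, -0.934]
force: [-1.2, 1.3, 6.4]
opening: 0.0397
t: 22.45
tool_pos: [0.6428, 0.1501, 0.1496]
orientation: [-1.361, 0.934, -0.934]
force: [-1.2, 1.4, 5.7]
opening: 0.0397
22.45 [-0.03272789  0.14943907  0.06906329] [-1.19216239  1.42535998  5.70150027] 21.096622017099534
scene [np.float64(-36.7), np.float64(-8.4), np.float64(15.5), np.float64(35.2)]
top [np.float64(-35.9), np.float64(-6.4), np.float64(14.9), np.float64(38.2)]
```

The bubble went from 11.6 to about 4 mm for 0.5 rad, as predicted, so about 0.25 rad remains.

```bash
python3 -m inch '[[[0,0.3,0,0,-0.05,0],[0,0.2,0,0,-0.05,0],[0,0.15,0,0,-0.05,0],[0,0.15,0,0,-0.05,0],[0,0.15,0,0,-0.05,0],[0,0,0,0,0,0],[0,0,0,0,0,0],[0,0,0,0,0,0]]]'; python3 -m inch '[[[0,0,0,0,0,0],[0,0,0,0,0,0],[0,0,0,0,0,0],[0,0,0,0,0,0],[0,0,0,0,0,0],[0,0,0,0,0,0],[0,0,0,0,0,0],[0,0,0,0,0,0]]]';python3 -m inch '[[[0,0,0,0,0,0],[0,0,0,0,0,0],[0,0,0,0,0,0],[0,0,0,0,0,0],[0,0,0,0,0,0],[0,0,0,0,0,0],[0,0,0,0,0,0],[0,0,0,0,0,0]]]'
python3 - <<'E'
from h import *
S,R=axes();print(S['t'],S['wrist_torque'],S['force'],np.degrees(np.arctan2(R[1,2],R[0,2])))
for n in("scene","top"):
    c=cam(n);x=bubmeas(c); print(n,np.array(x)); cen,ks,p=bub(c); print([f"{int(k)}:{int(v[1])}" for k,v in zip(ks,p)][10:72:2])
    F=monitor.read_state()["force"];print(F.round(1))
    cv2.imwrite(f"pics/end_{n}.png",c["image"])
    if n=="scene": crop(c,205,190,75,60,8,"b2")
E
```

```text
t: 23.55
tool_pos: [0.6428, 0.1502, 0.1487]
orientation: [-1.44, 0.743, -0.743]
force: [-0.3, 1.4, 5.8]
opening: 0.0392
t: 24.55
tool_pos: [0.6428, 0.1502, 0.1487]
orientation: [-1.44, 0.743, -0.743]
force: [-1.7, 1.4, 6.0]
opening: 0.0395
t: 25.55
tool_pos: [0.6428, 0.1502, 0.1486]
orientation: [-1.44, 0.743, -0.743]
force: [-0.9, 1.7, 6.8]
opening: 0.0396
25.55 [-0.00265567  0.18741627 -0.06764168] [-0.92773401  1.67153674  6.83790619] 35.420973044667086
scene [-38.3 -13.   10.1  34.2]
['-30:143', '-28:143', '-26:142', '-24:141', '-22:136', '-20:126', '-18:117', '-16:120', '-14:137', '-12:160', '-10:180', '-8:193', '-6:199', '-4:201', '-2:201', '0:200', '2:198', '4:192', '6:179', '8:160', '10:139', '12:121', '14:110', '16:107', '18:113', '20:126', '22:137', '24:141', '26:141', '28:142', '30:144']
[-1.   1.1  6.3]
top [-36.2 -10.6  11.2  37.7]
['-30:150', '-28:151', '-26:152', '-24:151', '-22:147', '-20:140', '-18:131', '-16:123', '-14:134', '-12:145', '-10:161', '-8:171', '-6:175', '-4:177', '-2:177', '0:179', '2:182', '4:180', '6:176', '8:168', '10:159', '12:149', '14:138', '16:128', '18:130', '20:136', '22:143', '24:150', '26:152', '28:152', '30:151']
[-1.3  2.   6.2]
```

View pics/b2.png

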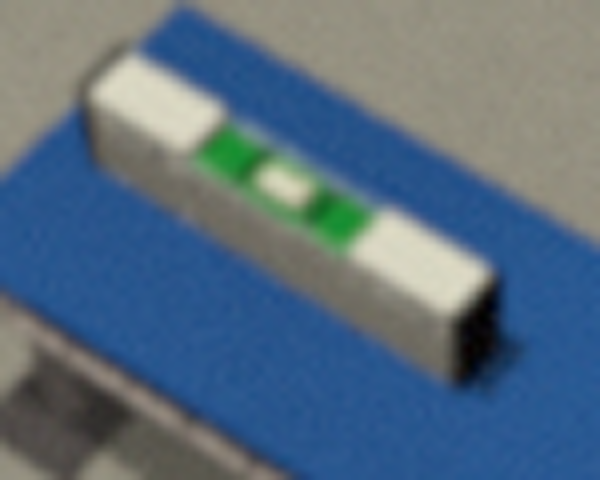

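View pics/end_scene.png

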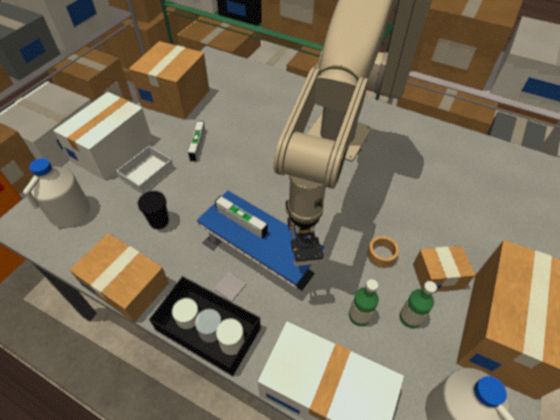

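The bubble sits between the lines (crop (287,185), lines at about (257,170) and (318,205)), with an offset under 1 mm in both views. The push is about 6.3 N. I'll push a touch more to reach half-way, settle, check once more and hand in.

```bash
python3 -m inch '[[[0,0.5,0,0,0,0],[0,0,0,0,0,0],[0,0,0,0,0,0],[0,0,0,0,0,0],[0,0,0,0,0,0],[0,0,0,0,0,0],[0,0,0,0,0,0],[0,0,0,0,0,0]]]'; python3 -m inch '[[[0,0,0,0,0,0],[0,0,0,0,0,0],[0,0,0,0,0,0],[0,0,0,0,0,0],[0,0,0,0,0,0],[0,0,0,0,0,0],[0,0,0,0,0,0],[0,0,0,0,0,0]]]'
python3 - <<'E'
from h import *
F=[]
for n in("scene","top")*3:
    x=bubmeas(cam(n)); print(n,np.array(x)); F.append(monitor.read_state()["force"])
print(np.mean(F,0),monitor.read_state()["t"],monitor.read_state()["opening"])
E
```

```text
t: 26.65
tool_pos: [0.6428, 0.1501, 0.1482]
orientation: [-1.44, 0.743, -0.743]
force: [-1.9, 0.7, 6.2]
opening: 0.0393
t: 27.65
tool_pos: [0.6428, 0.1502, 0.1482]
orientation: [-1.44, 0.743, -0.743]
force: [-0.8, 0.9, 6.6]
opening: 0.0395
scene [-37.9 -12.6  10.4  34.5]
top [-36.  -10.5  11.   37.7]
scene [-37.6 -12.3  10.7  34.8]
top [-35.9 -10.3  11.2  37.8]
scene [-38.  -12.8  10.4  34.4]
top [-36.  -10.5  11.   37.7]
[-1.3080304   1.04750469  6.47630589] 27.95 0.03956793383119024
```

```bash
python3 -c "
from plant import robot
print(robot.close_job())"
```

```text
the job is handed in; nothing more can be done
None
```

The shelf is level, and I handed the job in at about 28 s of the 58 s allowed.

- **Level:** I picked the leftmost one and laid it lengthwise on the deck, centred about 70 mm from deck middle towards the hinged end. I let go of it there and have not touched it since.
- **Knob:** I gripped it with 30 N and pushed it to about half-way. Only then did I turn it about 0.75 rad anticlockwise, lowering the hand to follow it.
- **Bubble:** it started about 11.6 mm towards the knob end. In the last checks it sits within about 1 mm of centre in both camera views, against the ±5.5 mm allowed.
- **Push and grip:** the downward push measured 6.5 N, which is about 5.8 mm of the 12 mm travel. The jaws are still closed on the knob at 39.6 mm.
- **Surroundings:** the scene picture taken after the turning shows the rest of the stock standing. I compared it with the first picture by eye only and did not measure the positions.

**Deviations:** when I closed on the knob I was about 2 mm off centre. That gave a side force of about 10 N for a moment until I re-centred the hand. The two views disagree by about 1 mm on where the vial window's middle is, which doesn't change the result.

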